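# Refit the bench lamp in the bookbinding workshop

## Robot

A 6-joint arm with a two-finger parallel gripper is mounted at the origin on the work surface. World frame = base frame: x ahead of the robot, y to its left, z up, the work surface at z = 0. Lengths are in m, angles in rad, forces in N, time in s.
With the tool pointing down it reaches from about 0.425 to 0.95 m from the base axis. Payload 3.5 kg.
Tool frame: the origin (TCP) lies midway between the tips of the shut fingers; the grasp point (between the pads) lies 19 mm behind it; z points along the fingers, y is the line along which they close (so a half turn about z gives the same grasp; the last joint's range is limited). The gripper opens to 85 mm and grips with 20 to 120 N. Pads are 22 mm wide; open, the fingers measure 114 mm over their backs; the gripper's body (76 mm by 85 mm) begins 54 mm behind the grasp point. The pads swing forward as they close: fully open they stand 13 mm farther back than shut.
Start: joints at [-1.5, 0.286, 1.577, -0, 1.279, -0.15], TCP at [0.148, -0.659, 0.194] pointing down, gripper open.
Joint ranges: [-2.77, 2.77], [-0.9, 2.22], [0.21, 2.48], [-1.53, 4.67], [0.24, 2.81], [-2.84, 2.84]. Speed limits (rad/s): [2.79, 2.79, 3.14, 3.14, 3.14, 3.14].

## Interface

Orientations are given as a unit quaternion [x, y, z, w].
In Python, from plant import ctrl gives the robot as it stands.
- The arm moves only by the tool send_rows, never from a script. Its argument "series" is a list that holds one entry, the list of rows, each a list of 7 numbers: the shift along the tool's x, y, z in cm, then the turn, a rotation vector about the tool's x, y, z in rad, then the opening, from -1 (shut) to 1 (fully open). In form: [[[x, y, z, rx, ry, rz, jaw], ...]]. A call has 1 to 10 rows; each row shifts and turns the commanded pose from where the row before left it, along the tool's axes as they then stand; what a row does not reach is not made up. A row lasts 1/8 s, in which the tool goes at most 62.5 mm and 10.7 degrees, less where a joint would pass 70% of its speed; a pose out of reach is approached as far as the arm can. A call is refused whole if a number of a shift passes 6.25 or a number of a turn 0.188, either way. A call with a gripper value outside its range is refused whole. The fingers move at their own pace and stop on an object; "force" is the grip in N (left out, the last holds). Time passes only in rows, so rows that do not move let the fingers close. It gives the time, the measured TCP pose, the force, the opening and the grip force at its end, in the units of the state.
- ctrl.get_state(): the state, without advancing time (a new reading comes with each control period).
- ctrl.read_camera(name): name is "side" or "top"; returns a dict with "img" (384x512x3 uint8, red, green, blue), "fx", "fy", "cx", "cy" (pixels), "R" (3x3) and "t" (3): a world point X has camera coordinates R X + t. Camera axes: x right, y down, z forward; pixel columns grow to the right and rows downward; lengths in m; the calibration is good to about 2 mm. A picture is of the moment at which its call begins. There is no depth.
- ctrl.sign_off(): hands the job in; it is judged then, once.
The state is a dict: "time": time; "qpos": joint angles; "dq": joint speeds; "joint_efforts": joint torques, N m; "eef_pos": TCP position; "tcp_rot": TCP orientation; "contact_force": force on the tool from outside, world axes, zero at the start; "wrist_torque": the same for the moment, N m; "opening": opening from 0.0 (shut) to 1.0 (fully open); "finger_force": force on a finger pad.
Only numpy, scipy, OpenCV 4.12 (cv2) and the standard library are available. Lean on these libraries where they do the work, as an engineer would, in place of code of your own. Each camera call takes 0.05 s, during which the arm holds its last target. There are 200 camera calls.

## Task

Get the bench lamp working again: take the straight cylindrical lamp out of the wooden rack and fit it in the leaning bayonet holder, pushing it in against the spring and giving it a quarter turn clockwise so that, let go, it springs back and locks with both pins in their notches. Then switch the lamp on by flipping the toggle on its board fully over to its far side. Leave the other two lamps, the knife and the bone folder where they are.

Things in the scene. Friction and masses are not known exactly. Their poses are not given: they have to be found in the camera images.
- stick_lamp: The lamp to fit: straight cylinder, 140 mm long, about 0.12 kg. Origin: centre of its cap's flat nose; z runs to the domed end. Metal cap z 0-38 mm, 27 mm across, its first 6 mm tapering to 19 mm. Body 46 mm across, z 38 (flat shoulder) to 125 mm, then a low dome. Starts upright in a rack hole, cap down, at a random turn, shoulder on the rack's top (nose 8 mm above the table).
- lamp_pins (a point): Point on the lamp's axis, 13 mm from the nose, where a straight brass pin 4.5 mm thick goes right across the cap along the lamp's x axis, sticking out 5 mm on each side (37 mm tip to tip). Hidden in the rack, but a grey rib on the lamp's dome, 38 x 5 mm, runs along the same x axis.
- lamp_grip (a point): Point on the lamp's axis, 105 mm from the nose: where to grip it, across its 46 mm body, fingers along the axis. Lift it straight up at least 50 mm to clear the rack.
- holder: Lamp holder: fixed metal tube, black foot, leaning 35 degrees from upright to the board's -x side. Origin: on the axis at the floor of its bore; z points along the axis out of the mouth; y is level. Bore 29 mm, outside 40 mm, rim at z = 35 mm. Two entry slots 9.4 mm wide are open at the rim at its +x and -x sides: the pins go in there, so lamp x along holder x, either way round.
- holder_mouth (a point): Centre of the holder's rim, z = 35 mm. To lock: push the lamp in along the axis until its nose is at holder z = 1 to 5.5 mm (best 3; rigid stop at 1), turn it 90 degrees clockwise seen looking into the mouth (negative about holder z; the other way is blocked), then ease it back and let go.
- holder_seat (a point): Where the lamp's nose is once locked: on the axis at holder z = 11 mm. The pins are then up in two closed-topped notches 8.5 mm wide at the holder's +y and -y sides, lamp x along holder y; a lip 5 mm deep keeps them from turning back.
- plunger (a joint): Spring plunger in the bore: how far it is pressed, m; 0 = free, its face at holder z = 18 mm, where the lamp's nose meets it. It pushes back with 3 N at first, 7 N at 7 mm (lamp locked), 12 N at 15 mm (lamp fully pushed).
- switch (a joint): The toggle switch of the lamp: 0 rad = off, leaning 0.5 rad towards the board's -x side; 1.0 rad = on, leaning 0.5 rad to its +x side. It stays where it is left; the tip needs about 1 to 2 N.
- switch_tip (a point): Centre of the black 26 mm ball on the toggle's end, 55 mm from its level axis, which lies along the board's y, 42 mm above the table. Off, the ball's centre is about 90 mm above the table; it moves 53 mm along the board's +x to be on. The white block under it is 70 x 50 mm (x, y), its top 45 mm above the table.
- lamp_base: The lamp's wooden board, 180 x 260 x 20 mm, fixed. Its level x axis points the way to flip the toggle; the holder leans to -x, roughly towards the robot. Origin at table height; the board spans x -70 to 110, y -190 to 70 mm; the holder's origin is at (30, 0, 85) mm, the switch block at (-30, -140) mm.
- rack: Wooden rack, 75 x 290 x 46 mm, fixed, with three through holes of 40 mm in a row along its y at -95, 0 and 95 mm. Origin: centre of its underside. Each hole holds a lamp.
- globe_lamp: Bystander: short globe-shaped lamp, 66 mm diameter, top 121 mm above the table, in the rack.
- cone_lamp: Bystander: short flat-topped cone-shaped lamp, 62 mm diameter, top 104 mm above the table, in the rack.
- knife: Bystander: red utility knife, 150 x 22 x 14 mm, lying near the robot.
- folder_bone: Bystander: flat bone folder, 160 x 22 x 6 mm, lying near the robot.
Things that resemble listed ones, but are neither listed nor needed, are in the scene too. What is shaped like the stick_lamp but purple is not meant.

How it is judged:
By the outcome, as a careful person would: the job done as asked, in the order asked, and still so for the second after the job is handed in, with the robot touching nothing.
It also fails if it takes over 58 s, if anything falls off the work surface, if the arm or the gripper's body presses on something with over 40 N, if the wrist force passes 120 N, or if a joint passes its speed limit or range.

## Working session

There is one attempt and no reset: what is moved stays moved. The work goes in short steps, Python scripts to look and compute and a tool call to move; the robot and the scene stay as the last step left them, time stands still between calls to the robot, and variables do not carry over. Pictures are saved under pics/ and viewed, at most 10 in all, crops included, and the job is handed in when it is done.

Besides the shell and the picture viewer there is one more tool, called in YAML: its name, and indented under it one key for each argument. send_rows: Moves the arm, as the interface text tells. Its arguments: {"type":"object","properties":{"series":{"type":"array"},"force":{"type":"number"}},"required":["series"]}

```bash
mkdir -p pics; ls
cat > h.py <<'E'
import numpy as np, cv2
from plant import ctrl
from scipy.spatial.transform import Rotation as Ro
def ray(c,u,v):
    d=np.array([(u-c['cx'])/c['fx'],(v-c['cy'])/c['fy'],1.]); R=np.array(c['R']);t=np.array(c['t'])
    return -R.T@t, R.T@d
def onz(c,u,v,z):
    o,d=ray(c,u,v); return o+d*(z-o[2])/d[2]
def proj(c,X):
    p=np.array(c['R'])@np.array(X)+np.array(c['t']); return np.array([c['fx']*p[0]/p[2]+c['cx'],c['fy']*p[1]/p[2]+c['cy']])
def save(c,name): cv2.imwrite(name,c['img'][:,:,::-1])
E
python3 - <<'E'
from h import *
for n in ('top','side'):
    c=ctrl.read_camera(n); np.save(n+'.npy',c,allow_pickle=True); save(c,f'pics/{n}0.png')
    print(n,c['fx'],c['cx'],c['cy'],(-np.array(c['R']).T@np.array(c['t'])).round(3),np.array(c['R']).round(3).tolist())
print(ctrl.get_state())
E
```

```text
pics
top 359.7264034364815 262.60080907147733 199.22103467668552 [0.366 0.093 0.941] [[0.003, -1.0, 0.0], [-0.979, -0.003, -0.206], [0.206, 0.0, -0.979]]
side 472.16994239214495 255.63257833516275 190.59538919861126 [0.175 0.984 0.971] [[-0.927, -0.376, 0.016], [-0.264, 0.621, -0.738], [0.267, -0.688, -0.675]]
{'time': 0.1, 'qpos': array([-1.49999134e+00,  2.87123839e-01,  1.57802048e+00,  2.02196141e-05,
        1.27859745e+00, -1.49988164e-01]), 'dq': array([ 8.52161900e-04, -1.88755770e-03, -3.55331426e-03,  7.90068515e-04,
        1.65502566e-03, -7.27977975e-05]), 'joint_efforts': array([ 3.40486631e-04, -4.07297087e+01, -2.93700063e+01, -1.62791839e-04,
        3.43252424e-03, -1.77975693e-06]), 'eef_pos': array([ 0.14782182, -0.65793101,  0.19255988]), 'tcp_rot': array([ 9.93912233e-01,  1.10169502e-01,  5.22028791e-05, -1.07333216e-03]), 'contact_force': array([-0.4515816 , -0.15917503, -0.13922666]), 'wrist_torque': array([-0.06908818,  0.00303428,  0.01499084]), 'finger_force': 0.0, 'opening': 0.9951845252547358}
```

View pics/top0.png

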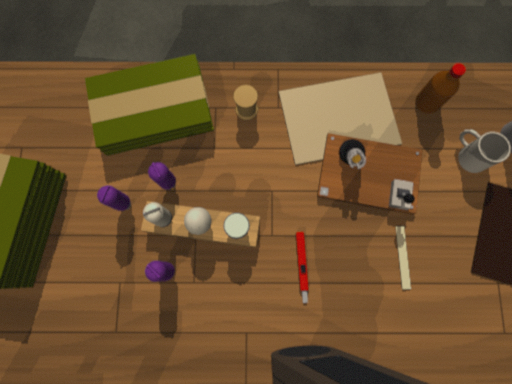

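View pics/side0.png

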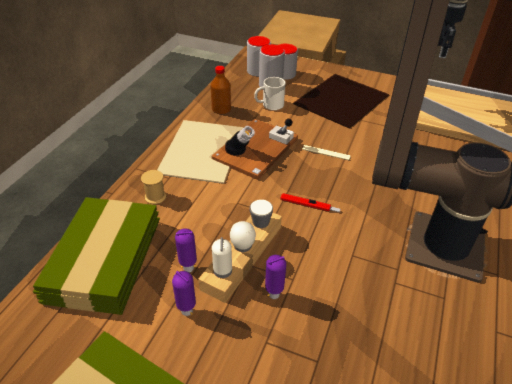

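Top view: the white ribbed lamp in the rack is at (157,213), or side (222,258). Things it could be mistaken for: globe (198,220), cone (236,225), purple sticks (162,175), (114,198) and (160,271), and the tan cup (246,98). The white lamp with the grey rib fits the description. Checking it and the board in one close crop.

Run:
```python
from h import *
t=np.load('top.npy',allow_pickle=True).item()['img'];s=np.load('side.npy',allow_pickle=True).item()['img']
f=lambda im,u,v,w,h,k:cv2.resize(im[v:v+h,u:u+w],None,fx=k,fy=k,interpolation=cv2.INTER_CUBIC)
a=np.hstack([f(t,130,190,65,50,6),f(s,195,225,65,50,6)])
b=np.hstack([f(t,315,127,110,92,3.5455),f(s,205,110,110,92,3.5455)])
b=cv2.resize(b,(780,326))
cv2.imwrite('pics/crop0.png',np.vstack([a,b[:300]])[:,:,::-1])
```

```text
(no output)
```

View pics/crop0.png

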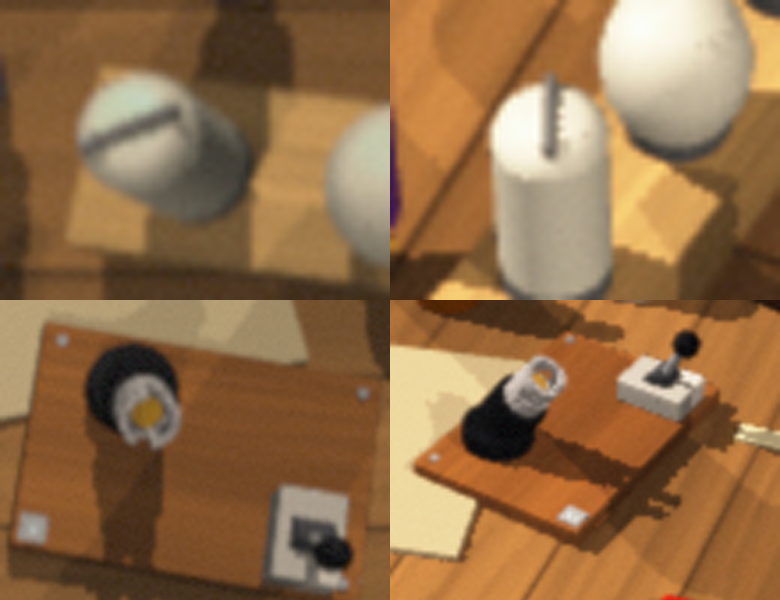

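The crop shows the white stick lamp with its grey rib, from (143.8,214.7) to (160,208.7) in top and (221.5,237.5) to (221.7,251.2) in side. The board corners, holder rim and black ball are all clear too. Next I'll measure poses.

Run:
```python
from h import *
from scipy.optimize import least_squares
T=np.load('top.npy',allow_pickle=True).item();S=np.load('side.npy',allow_pickle=True).item()
def sub(c,p,w=3):
    g=cv2.cvtColor(c['img'],cv2.COLOR_RGB2GRAY); q=np.array(p,np.float32).reshape(-1,1,2)
    return cv2.cornerSubPix(g,q.copy(),(w,w),(-1,-1),(3,50,.01)).reshape(-1,2)
tc=sub(T,[(327.7,133.2),(423.6,150.1),(317.8,196.1)]); sc=sub(S,[(212,157.1),(257.2,179.1),(298.1,134)])
print('corners',tc.round(1).tolist(),sc.round(1).tolist())
B=np.array([[.11,.07,.02],[.11,-.19,.02],[-.07,.07,.02]]); Bs=np.array([[.11,.07,.02],[-.07,.07,.02],[-.07,-.19,.02]])
def W(p,X): return np.c_[X@np.array([[np.cos(p[2]),np.sin(p[2]),0],[-np.sin(p[2]),np.cos(p[2]),0],[0,0,1]])]+[p[0],p[1],0]
def res(p): return np.r_[[proj(T,x) for x in W(p,B)]-tc,[proj(S,x) for x in W(p,Bs)]-sc].ravel()
r=least_squares(res,[.5,-.2,0]);p=r.x;print('board',p.round(4),r.fun.round(1))
def tri(a,b):
    o1,d1=ray(T,*a);o2,d2=ray(S,*b); s=np.linalg.lstsq(np.c_[d1,-d2],o2-o1,rcond=None)[0]
    x,y=o1+d1*s[0],o2+d2*s[1]; return (x+y)/2,np.linalg.norm(x-y)
print('rib',tri((143.8,214.7),(221.5,237.5)),tri((160,208.7),(221.7,251.2)),tri((143.8,214.7),(221.7,251.2)),tri((160,208.7),(221.5,237.5)))
for c,ps in ((T,[(143.8,214.7),(160,208.7)]),(S,[(221.5,237.5),(221.7,251.2)])): print([onz(c,*q,.147).round(4) for q in ps])
a=np.deg2rad(35); mouth=np.array([.03-.035*np.sin(a),0,.085+.035*np.cos(a)])
tip=np.array([-.03-.055*np.sin(.5),-.14,.042+.055*np.cos(.5)])
for n,x in (('mouth',mouth),('tip',tip)):
    w=W(p,x[None])[0]; print(n,w.round(4),proj(T,w).round(1),proj(S,w).round(1))
for n,c in (('T',T),('S',S)):
    im=c['img'].astype(int); hs=cv2.cvtColor(c['img'],cv2.COLOR_RGB2HSV)
    w=((hs[...,1]<70)&(hs[...,2]>110)).astype(np.uint8); k,l,st,ce=cv2.connectedComponentsWithStats(w)
    print(n,'white',[(st[i].tolist(),ce[i].round(1).tolist()) for i in range(1,k) if st[i,4]>60])
    w=(hs[...,2]<28).astype(np.uint8); k,l,st,ce=cv2.connectedComponentsWithStats(w)
    print(n,'black',[(st[i].tolist(),ce[i].round(1).tolist()) for i in range(1,k) if 25<st[i,4]<1500 and 60<ce[i,1]<220 and 200<ce[i,0]<430])
    w=cv2.inRange(hs,(125,80,40),(160,255,255)); k,l,st,ce=cv2.connectedComponentsWithStats(w)
    print(n,'purple',[(st[i].tolist(),ce[i].round(1).tolist()) for i in range(1,k) if st[i,4]>60])
```

```text
corners [[326.8999938964844, 132.89999389648438], [423.1000061035156, 148.60000610351562], [318.29998779296875, 194.3000030517578]] [[210.3000030517578, 157.0], [258.79998779296875, 180.5], [296.20001220703125, 135.10000610351562]]
board [ 0.6268 -0.1306 -0.1742] [-0.3 -0.8 -1.1 -0.5 -1.4  1.4  0.5 -0.5 -0.8 -4.2  1.7 -0.1]
rib (array([0.49654778, 0.34929484, 0.17801165]), np.float64(0.009430331928001285)) (array([0.51447492, 0.33322807, 0.10877016]), np.float64(0.0065015474309724494)) (array([0.4975353 , 0.35946206, 0.14361337]), np.float64(4.830707035311277e-05)) (array([0.51274602, 0.32376117, 0.14597006]), np.float64(0.0036478253504731196))
[array([0.497 , 0.3583, 0.147 ]), array([0.5107, 0.323 , 0.147 ])]
[array([0.5142, 0.3246, 0.147 ]), array([0.4962, 0.362 , 0.147 ])]
mouth [ 0.6366 -0.1323  0.1137] [356.4 160.3] [248.7 132.1]
tip [ 0.547  -0.2587  0.0903] [408.  198.9] [288.7 123.6]
T white [([465, 129, 46, 34, 276], [490.4, 145.3]), ([348, 149, 18, 20, 156], [356.0, 157.5]), ([391, 180, 22, 26, 285], [399.9, 190.5]), ([143, 203, 21, 21, 277], [152.9, 211.8]), ([185, 207, 25
[... 348 characters left out ...]
]), ([247, 41, 38, 69, 1205], [266.2, 79.6]), ([428, 79, 84, 18, 222], [466.3, 87.0]), ([424, 97, 88, 41, 138], [467.9, 117.2]), ([269, 125, 24, 19, 240], [280.6, 134.5]), ([237, 126, 17, 15, 148], [244.7, 133.9]), ([318, 149, 32, 10, 112], [333.4, 153.4]), ([250, 200, 23, 16, 295], [260.8, 207.6]), ([230, 222, 25, 27, 547], [242.2, 234.8]), ([212, 238, 20, 37, 606], [221.4, 256.7])]
S black [([304, 89, 16, 9, 85], [312.3, 93.7]), ([295, 103, 13, 7, 33], [301.5, 105.2]), ([226, 136, 21, 19, 235], [235.1, 146.7]), ([399, 143, 18, 46, 179], [407.2, 168.8])]
S purple [([175, 229, 21, 38, 641], [185.4, 247.2]), ([266, 255, 20, 39, 689], [275.1, 273.7]), ([172, 271, 23, 40, 736], [183.6, 290.4])]
```

```bash
cat >> h.py <<'E'
def W(p,X):
    return np.atleast_2d(X)@np.array([[np.cos(p[2]),np.sin(p[2]),0],[-np.sin(p[2]),np.cos(p[2]),0],[0,0,1]])+[p[0],p[1],0]
def go(pos,R):
    s=ctrl.get_state(); R0=Ro.from_quat(s['tcp_rot']); d=np.array(pos)-s['eef_pos']
    print('q',np.round(s['qpos'],2),'t',round(s['time'],2),'F',np.round(s['contact_force'],1),'shift now cm',(R0.inv().apply(d)*100).round(2),'turn',(R0.inv()*R).as_rotvec().round(3),'shift after turn cm',(R.inv().apply(d)*100).round(2))
def tool(z,x):
    z=np.array(z)/np.linalg.norm(z);x=np.array(x)-np.dot(x,z)*z;x/=np.linalg.norm(x); return Ro.from_matrix(np.c_[x,np.cross(z,x),z])
E
python3 - <<'E'
from h import *
from scipy.optimize import least_squares
T=np.load('top.npy',allow_pickle=True).item();S=np.load('side.npy',allow_pickle=True).item()
a=np.deg2rad(35); m=[.03-.035*np.sin(a),0,.085+.035*np.cos(a)]; tip=[-.03-.055*np.sin(.5),-.14,.042+.055*np.cos(.5)]
X=[(T,[.11,.07,.02],(326.9,132.9)),(T,[.11,-.19,.02],(423.1,148.6)),(S,[.11,.07,.02],(210.3,157)),(S,[-.07,-.19,.02],(296.2,135.1)),
 (T,m,(356.5,158.6)),(S,m,(247.6,132)),(T,tip,(408.9,198.4)),(S,tip,(288.5,122.4)),(T,[-.07,.07,.02],(318.0,195.0))]
f=lambda p:np.ravel([proj(c,W(p,x)[0])-u for c,x,u in X])
r=least_squares(f,[.62,-.13,-.17],loss='soft_l1');p=r.x;np.save('board.npy',p);print(p.round(4),f(p).reshape(-1,2).round(1).tolist(), W(p,m).round(4),W(p,tip).round(4))
print('globe',onz(T,197.5,220.5,.09).round(3),'cone',onz(T,236.5,225.5,.1).round(3))
for u in ((161.5,176),(113.5,198),(159.5,271.5)): print('purple',onz(T,*u,.1).round(3))
go([.505,.342,.25],tool([0,0,-1],[1,0,0]))
E
```

```text
[ 0.6285 -0.132  -0.173 ] [[0.1, -1.3], [-0.6, -1.1], [0.2, -0.9], [1.4, -0.5], [0.4, 1.1], [0.7, -0.3], [-0.3, -0.2], [-0.2, 0.8], [-0.5, 0.1]] [[ 0.6383 -0.1337  0.1137]] [[ 0.5489 -0.2602  0.0903]]
globe [0.493 0.248 0.09 ] cone [0.48  0.154 0.1  ]
purple [0.6   0.338 0.1  ]
purple [0.545 0.449 0.1  ]
purple [0.373 0.329 0.1  ]
q [-1.5   0.29  1.58  0.    1.28 -0.15] t 0.1 F [-0.5 -0.2 -0.1] shift now cm [ 56.75 -89.76  -5.53] turn [-0.002 -0.     0.221] shift after turn cm [ 35.72 -99.99  -5.74]
```

send_rows:
  series:
    - [[4.7,-2.64,-0.8,0,0,0,1],[4.7,-2.64,-0.8,0,0,0,1],[4.7,-2.64,-0.8,0,0,0,1],[4.7,-2.64,-0.8,0,0,0,1],[4.7,-2.64,-0.8,0,0,0,1],[4.7,-2.64,-0.8,0,0,0,1],[4.7,-2.64,-0.8,0,0,0,1],[4.7,-2.64,-0.8,0,0,0,1],[4.7,-2.64,-0.8,0,0,0,1],[4.7,-2.64,-0.8,0,0,0,1]]

```text
time: 1.35
eef_pos: [0.5495, -0.2966, 0.2735]
tcp_rot: [0.994, 0.11, -0.0, -0.0]
contact_force: [0.9, -0.8, 0.5]
opening: 1.0
finger_force: 0.0
```

send_rows:
  series:
    - [[1,-6,0,0,0,0,1],[1,-6,0,0,0,0,1],[1,-6,0,0,0,0,1],[1,-6,0,0,0,0,1],[1,-6,0,0,0,0,1],[1,-6,0,0,0,0,1],[1,-6,0,0,0,0,1],[1,-6,0,0,0,0,1],[1,-6,0,0,0,0,1],[1,-6,0,0,0,0,1]]

```text
time: 2.6
eef_pos: [0.5141, 0.3111, 0.2733]
tcp_rot: [0.994, 0.11, -0.0, 0.0]
contact_force: [0.3, -0.5, 0.5]
opening: 0.999
finger_force: 0.0
```

send_rows:
  series:
    - [[0,0,0,0,0,-0.169,1],[0,0,0,0,0,-0.169,1],[0,0,0,0,0,-0.169,1],[0,0,0,0,0,-0.169,1],[0,0,0,0,0,-0.169,1],[0,0,0,0,0,-0.169,1],[0,0,0,0,0,-0.169,1],[0,0,0,0,0,-0.169,1],[0,0,0,0,0,0,1]]

```text
time: 3.72
eef_pos: [0.5145, 0.3091, 0.2732]
tcp_rot: [0.707, 0.707, -0.001, -0.0]
contact_force: [0.3, 0.4, -0.6]
opening: 1.001
finger_force: 0.0
```

Run:
```python
from h import *
go([.505,.342,.2],tool([0,0,-1],[0,1,0])); print(ctrl.get_state()['eef_pos'])
```

```text
q [0.37 0.07 1.68 0.   1.39 0.37] t 3.73 F [ 0.3  0.4 -0.6] shift now cm [ 3.29 -0.94  7.32] turn [-0.001  0.     0.   ] shift after turn cm [ 3.29 -0.95  7.32]
[0.51451711 0.30913846 0.27319966]
```

send_rows:
  series:
    - [[1.65,-0.47,0,0,0,0,1],[1.65,-0.47,0,0,0,0,1],[0,0,3,0,0,0,1],[0,0,3,0,0,0,1],[0,0,3,0,0,0,1],[0,0,3,0,0,0,1],[0,0,3,0,0,0,1],[0,0,3.3,0,0,0,1],[0,0,0,0,0,0,1]]

```text
time: 4.85
eef_pos: [0.5025, 0.3422, 0.0874]
tcp_rot: [0.706, 0.708, -0.003, -0.001]
contact_force: [0.4, -0.2, 0.5]
opening: 0.998
finger_force: 0.0
```

send_rows:
  series:
    - [[0,0,0,0,0,0,-0.2],[0,0,0,0,0,0,-0.2],[0,0,0,0,0,0,-0.2],[0,0,0,0,0,0,-0.2],[0,0,0,0,0,0,-0.2],[0,0,0,0,0,0,-0.2],[0,0,0,0,0,0,-0.2]]
  force: 50

```text
time: 5.72
eef_pos: [0.5072, 0.3433, 0.0938]
tcp_rot: [0.707, 0.708, 0.003, 0.001]
contact_force: [0.6, 1.5, 9.8]
opening: 0.482
finger_force: 56.7
```

send_rows:
  series:
    - [[0,0,-1,0,0,0,-0.2],[0,0,-2,0,0,0,-0.2],[0,0,-2,0,0,0,-0.2],[0,0,-2,0,0,0,-0.2],[0,0,-3,0,0,0,-0.2],[0,0,-3,0,0,0,-0.2],[0,0,-3,0,0,0,-0.2],[0,0,-2,0,0,0,-0.2],[0,0,0,0,0,0,-0.2]]

```text
time: 6.85
eef_pos: [0.5062, 0.3427, 0.2735]
tcp_rot: [0.706, 0.708, 0.002, 0.001]
contact_force: [-0.9, -0.5, -0.5]
opening: 0.486
finger_force: 54.4
```

Run:
```python
from h import *
s=ctrl.get_state();print(s['eef_pos'],s['opening'],s['contact_force'],s['qpos'].round(2))
a=ctrl.read_camera('top');b=ctrl.read_camera('side');np.save('t1.npy',a,allow_pickle=True);np.save('s1.npy',b,allow_pickle=True)
i=[]
for c in (a,b):
    u,v=proj(c,s['eef_pos']).astype(int);print(u,v)
    u=max(u,50);i.append(cv2.resize(c['img'][max(v-60,0):max(v-60,0)+120,u-50:u+50],(400,480),interpolation=cv2.INTER_CUBIC));print(u-50,max(v-60,0))
cv2.imwrite('pics/lift.png',np.hstack(i)[:,:,::-1])
```

```text
[0.50622971 0.34267339 0.27354725] 0.4855995415696471 [-0.94245605 -0.45740733 -0.49336616] [0.43 0.09 1.65 0.   1.39 0.43]
130 198
80 138
219 204
169 144
```

View pics/lift.png

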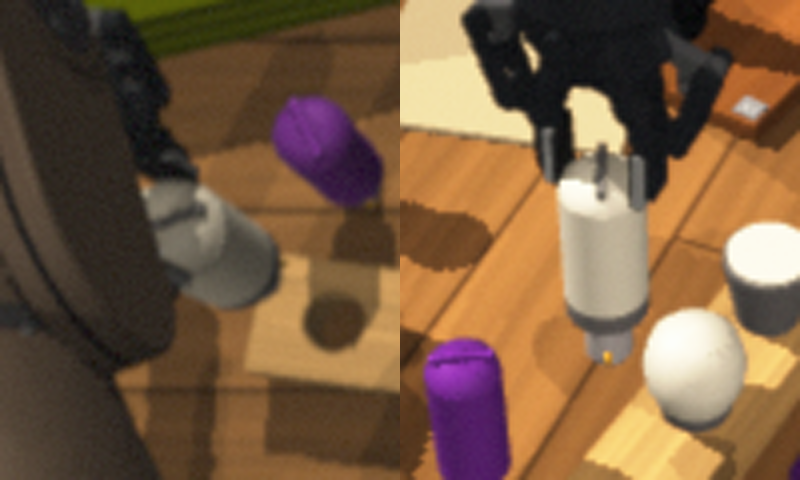

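Run:
```python
from h import *
S=np.load('s1.npy',allow_pickle=True).item();T=np.load('t1.npy',allow_pickle=True).item()
P=np.array([.5062,.3427,.2735]); n=P-[0,0,.0858]
for z in (0,.013,.038,.105,.139): print(z,proj(S,n+[0,0,z]).round(1),proj(T,n+[0,0,z]).round(1))
e=[onz(S,219,180.2,n[2]+.139),onz(S,219.5,192.8,n[2]+.139)]; print(e,(e[0]+e[1])/2,np.linalg.norm(e[0]-e[1]),np.arctan2(*(e[0]-e[1])[[1,0]]))
# pin tip toward camera, height n+.013
print('pin tip',onz(S,220.5,233.2,n[2]+.013)-n)
# body mid-edges per row by brightness
g=cv2.cvtColor(S['img'],cv2.COLOR_RGB2HSV)
for v in range(195,236,3):
    m=np.where(g[v,205:238,1]<75)[0]+205
    print(v,m.min() if len(m) else 0,m.max() if len(m) else 0,len(m))
```

```text
0 [220.7 231.9] [145.3 207.3]
0.013 [220.5 227.9] [143.3 206.2]
0.038 [220.1 220.1] [139.3 203.9]
0.105 [219.  197.8] [127.1 196.8]
0.139 [218.4 185.7] [120.  192.7]
[array([0.51239258, 0.32679379, 0.3267    ]), array([0.49500442, 0.36115735, 0.3267    ])] [0.5036985  0.34397557 0.3267    ] 0.03851235960236354 -1.1023555310590984
pin tip [-0.00666998  0.01427346  0.013     ]
195 209 229 21
198 209 229 21
201 209 229 21
204 210 230 21
207 210 230 21
210 210 230 21
213 210 230 21
216 210 230 21
219 211 230 20
222 212 229 18
225 214 237 18
228 216 237 18
231 216 237 19
234 222 237 10
```

```bash
cat >> h.py <<'E'
p=np.load('board.npy'); a35=np.deg2rad(35)
Rb=Ro.from_euler('z',p[2]); zh=Rb.apply([-np.sin(a35),0,np.cos(a35)]); xh=Rb.apply([np.cos(a35),0,np.sin(a35)]); yh=Rb.apply([0,1,0])
O=W(p,[.03,0,.085])[0]; RIB=-.4478; LN=.0858
def ins(zn,turn=0,sgn=1): # tool pose for nose at holder z zn
    tz=-zh; tx=Ro.from_rotvec(tz*(-RIB+turn)).apply(sgn*xh); return O+zh*(zn+LN), tool(tz,tx)
E
python3 - <<'E'
from h import *
for s in (1,-1):
    P,R=ins(.1,0,s); print(s,P,R.as_quat().round(3)); go(P,R)
E
```

```text
1 [ 0.5530644  -0.11883849  0.23719845] [ 0.908 -0.291  0.298 -0.041]
q [0.43 0.1  1.66 0.   1.39 0.43] t 6.95 F [ 0.   0.3 -1.3] shift now cm [-46.1    4.73   3.29] turn [-0.452  0.598  2.112] shift after turn cm [26.97 36.49  9.95]
-1 [ 0.5530644  -0.11883849  0.23719845] [0.291 0.908 0.041 0.298]
q [0.43 0.1  1.66 0.   1.39 0.43] t 6.95 F [ 0.   0.3 -1.3] shift now cm [-46.1    4.73   3.29] turn [-0.506 -0.383 -0.917] shift after turn cm [-26.97 -36.49   9.95]
```

send_rows:
  series:
    - [[-5.76,0.59,0,0,0,0,-0.2],[-5.76,0.59,0,0,0,0,-0.2],[-5.76,0.59,0,0,0,0,-0.2],[-5.76,0.59,0,0,0,0,-0.2],[-5.76,0.59,0,0,0,0,-0.2],[-5.76,0.59,0,0,0,0,-0.2],[-5.76,0.59,0,0,0,0,-0.2],[-5.76,0.59,0,0,0,0,-0.2],[0,0,0,0,0,0,-0.2]]

```text
time: 8.07
eef_pos: [0.5525, -0.1219, 0.2682]
tcp_rot: [0.708, 0.706, -0.001, -0.002]
contact_force: [-0.5, 1.1, -0.9]
opening: 0.484
finger_force: 47.4
```

send_rows:
  series:
    - [[0,0,0,-0.063,-0.048,-0.115,-0.2],[0,0,0,-0.063,-0.048,-0.115,-0.2],[0,0,0,-0.063,-0.048,-0.115,-0.2],[0,0,0,-0.063,-0.048,-0.115,-0.2],[0,0,0,-0.063,-0.048,-0.115,-0.2],[0,0,0,-0.063,-0.048,-0.115,-0.2],[0,0,0,-0.063,-0.048,-0.115,-0.2],[0,0,0,-0.063,-0.048,-0.115,-0.2],[0,0,0,0,0,0,-0.2]]

```text
time: 9.2
eef_pos: [0.5516, -0.1171, 0.2678]
tcp_rot: [0.291, 0.909, 0.041, 0.295]
contact_force: [0.4, 0.3, -1.8]
opening: 0.487
finger_force: 47.6
```

Run:
```python
from h import *
go(*ins(.06,0,-1))
```

```text
q [-0.48 -0.38  2.18  0.25  0.78 -1.56] t 9.2 F [ 0.4  0.3 -1.8] shift now cm [ 1.36 -0.82  6.62] turn [-0.001 -0.005  0.   ] shift after turn cm [ 1.4  -0.83  6.61]
```

send_rows:
  series:
    - [[0.7,-0.4,0,0,-0.005,0,-0.2],[0.7,-0.43,0,0,0,0,-0.2],[0,0,2.2,0,0,0,-0.2],[0,0,2.2,0,0,0,-0.2],[0,0,2.2,0,0,0,-0.2],[0,0,0,0,0,0,-0.2],[0,0,0,0,0,0,-0.2]]

```text
time: 10.07
eef_pos: [0.5776, -0.1243, 0.2082]
tcp_rot: [0.29, 0.908, 0.04, 0.3]
contact_force: [-0.7, -0.6, -1.1]
opening: 0.484
finger_force: 47.9
```

Run:
```python
from h import *
go(*ins(.06,0,-1))
s=ctrl.get_state();print(s['eef_pos'])
a=ctrl.read_camera('top');b=ctrl.read_camera('side');np.save('t2.npy',a,allow_pickle=True);np.save('s2.npy',b,allow_pickle=True)
i=[cv2.resize(a['img'][115:195,305:385],(400,400),interpolation=cv2.INTER_CUBIC),cv2.resize(b['img'][85:165,210:290],(400,400),interpolation=cv2.INTER_CUBIC)]
cv2.imwrite('pics/stand.png',np.hstack(i)[:,:,::-1])
R=Ro.from_quat(s['tcp_rot']);
for n,c in (('T',a),('S',b)):
    print(n,'nose,shoulder,top',[proj(c,s['eef_pos']+R.apply([0,0,z])).round(1) for z in (LN,LN-.038,LN-.125)],'O,mouth',proj(c,O).round(1),proj(c,O+zh*.035).round(1))
```

```text
q [-0.46 -0.26  2.2   0.28  0.62 -1.6 ] t 10.07 F [-0.7 -0.6 -1.1] shift now cm [ 0.41 -0.07  0.18] turn [-0.     0.005  0.003] shift after turn cm [ 0.41 -0.07  0.18]
[ 0.57764824 -0.12429525  0.20818457]
T nose,shoulder,top [array([359.6, 161.2]), array([362. , 166.2]), array([368.5, 179.3])] O,mouth [354.9 155.7] [356.9 159.7]
S nose,shoulder,top [array([251.8, 126.2]), array([258.1, 119.9]), array([273.4, 104.6])] O,mouth [243.  137.1] [248.3 131.7]
```

View pics/stand.png

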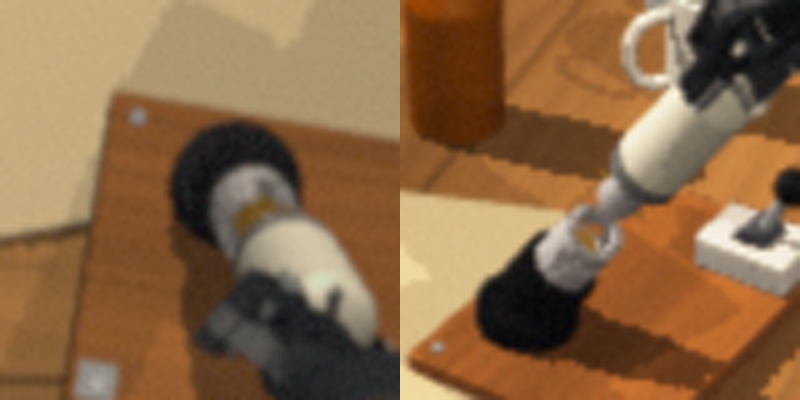

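send_rows:
  series:
    - [[0.2,-0.03,0,0,0.005,0.003,-0.2],[0.2,-0.04,0,0,0,0,-0.2],[0,0,0.9,0,0,0,-0.2],[0,0,0.9,0,0,0,-0.2],[0,0,0,0,0,0,-0.2],[0,0,0,0,0,0,-0.2]]

```text
time: 10.92
eef_pos: [0.5849, -0.1245, 0.1903]
tcp_rot: [0.292, 0.908, 0.041, 0.298]
contact_force: [0.2, -0.6, -1.8]
opening: 0.482
finger_force: 47.8
```

Run:
```python
from h import *
go(*ins(.03,0,-1))
s=ctrl.get_state();print(s['eef_pos'])
a=ctrl.read_camera('top');b=ctrl.read_camera('side');np.save('t3.npy',a,allow_pickle=True);np.save('s3.npy',b,allow_pickle=True)
i=[cv2.resize(a['img'][140:190,335:385],(400,400),interpolation=cv2.INTER_CUBIC),cv2.resize(b['img'][100:150,230:280],(400,400),interpolation=cv2.INTER_CUBIC)]
R=Ro.from_quat(s['tcp_rot'])
for j,(c,u0,v0) in enumerate(((a,335,140),(b,230,100))):
    q=lambda X:tuple(int(k) for k in (proj(c,X)+.5-[u0,v0])*8)
    cv2.line(i[j],q(O),q(O+zh*.035),(255,0,0),1)
    cv2.line(i[j],q(s['eef_pos']+R.apply([0,0,LN])),q(s['eef_pos']+R.apply([0,0,LN-.125])),(0,0,255),1)
    # tube outline edges at +-20mm, lamp at +-23
cv2.imwrite('pics/stand2.png',np.hstack(i)[:,:,::-1])
```

```text
q [-0.46 -0.22  2.2   0.29  0.59 -1.61] t 10.93 F [ 0.2 -0.6 -1.8] shift now cm [-0.04  0.03  1.3 ] turn [-0.001 -0.001 -0.   ] shift after turn cm [-0.04  0.03  1.3 ]
[ 0.58486722 -0.12448166  0.19027783]
```

View pics/stand2.png

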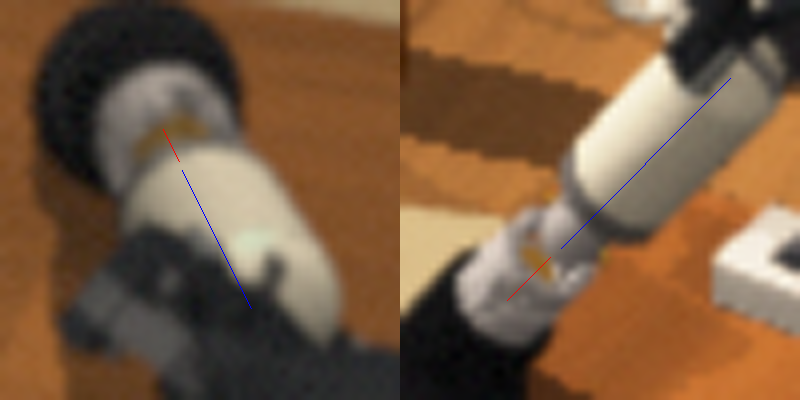

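The crop shows the lamp axis in line with the tube axis in both views, to about 0.5 px, with the nose just above the rim. Inserting slowly.

send_rows:
  series:
    - [[0,0,0.7,0,0,0,-0.2],[0,0,0.7,0,0,0,-0.2],[0,0,0.5,0,0,0,-0.2],[0,0,0,0,0,0,-0.2]]

```text
time: 11.52
eef_pos: [0.5955, -0.1263, 0.1742]
tcp_rot: [0.292, 0.908, 0.041, 0.297]
contact_force: [0.4, -0.1, -0.6]
opening: 0.482
finger_force: 47.8
```

Run:
```python
from h import *
go(*ins(.02,0,-1)); s=ctrl.get_state(); print(s['wrist_torque'].round(2),Ro.from_quat(s['tcp_rot']).inv().apply(s['contact_force']).round(1))
```

```text
q [-0.45 -0.17  2.19  0.31  0.55 -1.61] t 11.53 F [ 0.4 -0.1 -0.6] shift now cm [-0.07  0.04  0.37] turn [-0.001 -0.001 -0.   ] shift after turn cm [-0.07  0.04  0.37]
[-0.01  0.39 -0.03] [ 0.  -0.   0.7]
```

send_rows:
  series:
    - [[-0.03,0.02,0.3,0,0,0,-0.2],[-0.03,0.02,0.3,0,0,0,-0.2],[0,0,0.3,0,0,0,-0.2],[0,0,0,0,0,0,-0.2]]

```text
time: 12.02
eef_pos: [0.6015, -0.1274, 0.1686]
tcp_rot: [0.291, 0.908, 0.041, 0.298]
contact_force: [-2.4, 1.0, 2.8]
opening: 0.479
finger_force: 49.2
```

Run:
```python
from h import *
go(*ins(.003,0,-1)); s=ctrl.get_state(); print(s['wrist_torque'].round(2),Ro.from_quat(s['tcp_rot']).inv().apply(s['contact_force']).round(1))
```

```text
q [-0.45 -0.14  2.18  0.31  0.53 -1.62] t 12.03 F [-2.4  1.   2.8] shift now cm [ 0.09 -0.03  1.26] turn [-0.     0.001  0.   ] shift after turn cm [ 0.09 -0.03  1.26]
[ 0.    0.59 -0.07] [ 0.7  0.3 -3.7]
```

send_rows:
  series:
    - [[0.03,0,0.3,0,0,0,-0.2],[0.03,-0.02,0.3,0,0,0,-0.2],[0.03,0,0.3,0,0,0,-0.2],[0,0,0.3,0,0,0,-0.2],[0,0,0,0,0,0,-0.2],[0,0,0,0,0,0,-0.2]]

```text
time: 12.78
eef_pos: [0.608, -0.1285, 0.1592]
tcp_rot: [0.291, 0.908, 0.041, 0.299]
contact_force: [-7.7, 0.4, 7.9]
opening: 0.481
finger_force: 51.1
```

Run:
```python
from h import *
go(*ins(.003,0,-1)); s=ctrl.get_state(); print(s['wrist_torque'].round(2),Ro.from_quat(s['tcp_rot']).inv().apply(s['contact_force']).round(1))
```

```text
q [-0.44 -0.11  2.17  0.32  0.51 -1.63] t 12.78 F [-7.7  0.4  7.9] shift now cm [ 0.09 -0.03  0.11] turn [-0.     0.002  0.   ] shift after turn cm [ 0.09 -0.03  0.11]
[-0.09  0.62 -0.15] [  1.1  -1.5 -10.9]
```

send_rows:
  series:
    - [[0.03,0,0.15,0,0,0,-0.2],[0,0,0,0,0,0.15,-0.2],[0,0,0,0,0,0.15,-0.2],[0,0,0,0,0,0.15,-0.2],[0,0,0,0,0,0,-0.2]]
  force: 80

```text
time: 13.4
eef_pos: [0.6084, -0.1284, 0.1577]
tcp_rot: [0.487, 0.82, 0.107, 0.282]
contact_force: [-9.4, 0.2, 8.7]
opening: 0.467
finger_force: 76.5
```

Run:
```python
from h import *
go(*ins(.003,np.pi/2,-1)); s=ctrl.get_state(); R=Ro.from_quat(s['tcp_rot']).inv(); print(R.apply(s['wrist_torque']).round(2),R.apply(s['contact_force']).round(1))
```

```text
q [-0.44 -0.11  2.17  0.32  0.51 -1.18] t 13.4 F [-9.4  0.2  8.7] shift now cm [ 0.02 -0.04 -0.03] turn [1.00e-03 1.00e-03 1.12e+00] shift after turn cm [-0.03 -0.04 -0.03]
[0.72 0.33 0.11] [  0.5  -2.9 -12.5]
```

send_rows:
  series:
    - [[0,0,0,0,0,0.16,-0.2],[0,0,0,0,0,0.16,-0.2],[0,0,0,0,0,0.16,-0.2],[0,0,0,0,0,0.16,-0.2],[0,0,0,0,0,0.16,-0.2],[0,0,0,0,0,0.16,-0.2],[0,0,0,0,0,0.16,-0.2],[0,0,0,0,0,0,-0.2]]

```text
time: 14.4
eef_pos: [0.6084, -0.1281, 0.1577]
tcp_rot: [0.848, 0.436, 0.24, 0.182]
contact_force: [-8.1, 2.0, 9.1]
opening: 0.468
finger_force: 76.5
```

Run:
```python
from h import *
go(*ins(.011,np.pi/2,-1)); s=ctrl.get_state(); R=Ro.from_quat(s['tcp_rot']).inv(); print(R.apply(s['wrist_torque']).round(2),R.apply(s['contact_force']).round(1))
```

```text
q [-0.44 -0.11  2.17  0.32  0.51 -0.06] t 14.4 F [-8.1  2.   9.1] shift now cm [-0.05 -0.01 -0.83] turn [ 0.001 -0.    -0.   ] shift after turn cm [-0.05 -0.01 -0.83]
[ 0.69 -0.26  0.01] [ -0.2  -1.7 -12.3]
```

send_rows:
  series:
    - [[0,0,-0.25,0,0,0,-0.2],[0,0,-0.25,0,0,0,-0.2],[0,0,-0.25,0,0,0,-0.2],[0,0,-0.1,0,0,0,-0.2],[0,0,0,0,0,0,-0.2]]

```text
time: 15.02
eef_pos: [0.6036, -0.1273, 0.1642]
tcp_rot: [0.848, 0.436, 0.24, 0.182]
contact_force: [-5.0, 1.3, 5.9]
opening: 0.465
finger_force: 76.1
```

Run:
```python
from h import *
go(*ins(.011,np.pi/2,-1)); s=ctrl.get_state(); R=Ro.from_quat(s['tcp_rot']).inv(); print(R.apply(s['wrist_torque']).round(2),R.apply(s['contact_force']).round(1))
```

```text
q [-0.45 -0.13  2.18  0.31  0.52 -0.05] t 15.03 F [-5.   1.3  5.9] shift now cm [-0.04  0.01 -0.02] turn [ 0.001 -0.     0.   ] shift after turn cm [-0.04  0.01 -0.02]
[ 0.45 -0.2   0.  ] [ 0.  -0.9 -7.7]
```

send_rows:
  series:
    - [[0,0,-0.15,0,0,0,-0.2],[0,0,-0.15,0,0,0,-0.2],[0,0,0,0,0,0,-0.2]]

```text
time: 15.4
eef_pos: [0.6018, -0.1272, 0.1653]
tcp_rot: [0.848, 0.436, 0.24, 0.182]
contact_force: [4.5, -1.3, -3.3]
opening: 0.465
finger_force: 76.4
```

Run:
```python
from h import *
go(*ins(.011,np.pi/2,-1)); s=ctrl.get_state(); R=Ro.from_quat(s['tcp_rot']).inv(); print(R.apply(s['wrist_torque']).round(2),R.apply(s['contact_force']).round(1))
```

```text
q [-0.45 -0.14  2.18  0.31  0.53 -0.05] t 15.4 F [ 4.5 -1.3 -3.3] shift now cm [0.02 0.07 0.18] turn [0.001 0.001 0.   ] shift after turn cm [0.02 0.07 0.18]
[-0.34 -0.05  0.01] [0.4 1.9 5.4]
```

send_rows:
  series:
    - [[0,0,0.15,0,0,0,-0.2],[0,0,0,0,0,0,0.2],[0,0,0,0,0,0,1],[0,0,0,0,0,0,1],[0,0,0,0,0,0,1],[0,0,0,0,0,0,1],[0,0,0,0,0,0,1]]

```text
time: 16.27
eef_pos: [0.6023, -0.1271, 0.1645]
tcp_rot: [0.848, 0.436, 0.239, 0.182]
contact_force: [-0.0, 0.5, 0.2]
opening: 1.0
finger_force: 0.0
```

send_rows:
  series:
    - [[0,0,-1.5,0,0,0,1],[0,0,-3,0,0,0,1],[0,0,-3,0,0,0,1],[0,0,-3,0,0,0,1],[0,0,0,0,0,0,1]]

```text
time: 16.9
eef_pos: [0.5437, -0.1172, 0.2538]
tcp_rot: [0.847, 0.436, 0.241, 0.184]
contact_force: [1.1, -0.2, 0.4]
opening: 1.002
finger_force: 0.0
```

Run:
```python
from h import *
a=ctrl.read_camera('top');b=ctrl.read_camera('side')
tip=W(p,[-.03-.055*np.sin(.5),-.14,.042+.055*np.cos(.5)])[0]
i=[cv2.resize(a['img'][120:220,310:430],(400,333),interpolation=cv2.INTER_CUBIC),cv2.resize(b['img'][75:175,200:320],(400,333),interpolation=cv2.INTER_CUBIC)]
for j,(c,u0,v0) in enumerate(((a,310,120),(b,200,75))):
    q=lambda X:tuple(int(k) for k in (proj(c,X)+.5-[u0,v0])*400/120)
    cv2.line(i[j],q(O+zh*.036),q(O+zh*.151),(0,0,255),1); cv2.circle(i[j],q(tip),3,(255,0,0),1)
cv2.imwrite('pics/locked.png',np.hstack(i)[:,:,::-1])
s=ctrl.get_state(); print(s['eef_pos'],s['qpos'].round(2),tip)
# toggle: shut fingers vertical, tool y along board y, TCP beside ball on -x side
go(W(p,[-.11,-.14,.20])[0],tool([0,0,-1],Rb.apply([1,0,0])))
go(W(p,[-.11,-.14,.20])[0],tool([0,0,-1],Rb.apply([-1,0,0])))
```

```text
[ 0.543016   -0.11671054  0.25012816] [-0.49 -0.4   2.22  0.26  0.75 -0.01] [ 0.54885914 -0.26022605  0.09026704]
q [-0.49 -0.4   2.22  0.26  0.75 -0.01] t 17.0 F [ 0.5  0.1 -0.6] shift now cm [-14.72   1.77   2.79] turn [ 0.343 -0.544  1.087] shift after turn cm [-2.32 14.04  5.01]
q [-0.49 -0.4   2.22  0.26  0.75 -0.01] t 17.0 F [ 0.5  0.1 -0.6] shift now cm [-14.72   1.77   2.79] turn [ 0.613  0.386 -1.945] shift after turn cm [  2.32 -14.04   5.01]
```

View pics/locked.png

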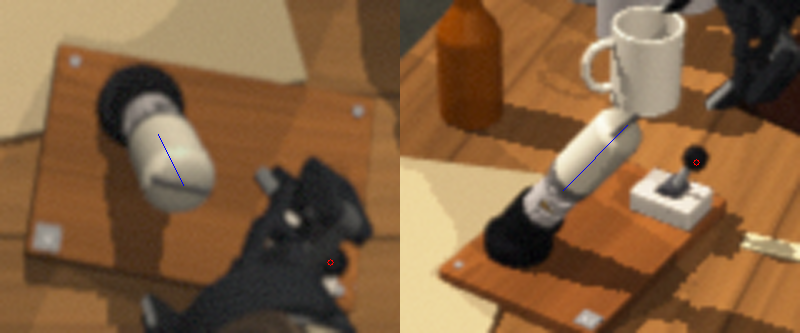

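Picture: the lamp sits in the holder, seen at crop (175,165) in top and (600,150) in side, with the rib turned along board y. The ball, at side crop (695,158), matches the predicted tip. Next is the toggle.

send_rows:
  series:
    - [[-3.7,0.45,0,0,0,0,1],[-3.7,0.45,0,0,0,0,1],[-3.7,0.45,0,0,0,0,-1],[-3.7,0.45,0,0,0,0,-1],[0,0,0,0,0,0,-1]]
  force: 30

```text
time: 17.62
eef_pos: [0.4788, -0.2506, 0.2204]
tcp_rot: [0.85, 0.434, 0.239, 0.18]
contact_force: [0.6, 0.4, 0.1]
opening: 0.381
finger_force: 0.0
```

send_rows:
  series:
    - [[0,0,0,0.043,-0.068,0.136,-1],[0,0,0,0.043,-0.068,0.136,-1],[0,0,0,0.043,-0.068,0.136,-1],[0,0,0,0.043,-0.068,0.136,-1],[0,0,0,0.043,-0.068,0.136,-1],[0,0,0,0.043,-0.068,0.136,-1],[0,0,0,0.043,-0.068,0.136,-1],[0,0,0,0.043,-0.068,0.136,-1],[0,0,0,0,0,0,-1]]

```text
time: 18.75
eef_pos: [0.4811, -0.2486, 0.2218]
tcp_rot: [0.996, -0.085, -0.001, -0.001]
contact_force: [-0.2, 0.8, 1.4]
opening: -0.003
finger_force: 0.0
```

Run:
```python
from h import *
go(W(p,[-.11,-.14,.076])[0],tool([0,0,-1],Rb.apply([1,0,0])));s=ctrl.get_state();print(s['eef_pos'],s['opening'])
```

```text
q [-0.66 -0.03  1.87  0.    1.3   1.08] t 18.75 F [-0.2  0.8  1.4] shift now cm [1.540e+00 1.000e-02 1.458e+01] turn [-0.002  0.002  0.002] shift after turn cm [ 1.51 -0.02 14.58]
[ 0.48110998 -0.24855531  0.22183246] -0.003283147086136327
```

send_rows:
  series:
    - [[0.5,0,3.6,0,0,0,-1],[0.5,0,3.6,0,0,0,-1],[0,0,3.6,0,0,0,-1],[0,0,3.7,0,0,0,-1],[0,0,0,0,0,0,-1]]

```text
time: 19.38
eef_pos: [0.4873, -0.2478, 0.0744]
tcp_rot: [0.996, -0.086, -0.003, -0.003]
contact_force: [0.2, -0.6, -0.0]
opening: 0.001
finger_force: 0.0
```

send_rows:
  series:
    - [[1,0,0,0,0,0,-1],[1,0,0,0,0,0,-1],[1,0,0,0,0,0,-1],[1,0,0,0,0,0,-1],[1,0,0,0,0,0,-1],[1,0,0,0,0,0,-1],[1,0,0,0,0,0,-1],[1,0,0,0,0,0,-1],[0,0,0,0,0,0,-1]]

```text
time: 20.5
eef_pos: [0.5694, -0.2646, 0.0782]
tcp_rot: [0.996, -0.087, -0.0, -0.001]
contact_force: [-0.4, -1.0, -0.5]
opening: -0.003
finger_force: 0.0
```

Run:
```python
from h import *
go(W(p,[-.028,-.14,.076])[0],tool([0,0,-1],Rb.apply([1,0,0])))
```

```text
q [-0.6   0.3   1.78  0.    1.06  1.15] t 20.5 F [-0.4 -1.  -0.5] shift now cm [ 0.74 -0.08  0.22] turn [-0.001  0.    -0.001] shift after turn cm [ 0.74 -0.08  0.22]
```

Pushing on in small steps until the end stop shows in the force.

send_rows:
  series:
    - [[0.4,0,0.1,0,0,0,-1],[0.4,0,0.1,0,0,0,-1],[0.2,0,0,0,0,0,-1],[0,0,0,0,0,0,-1]]

```text
time: 21.0
eef_pos: [0.5786, -0.2662, 0.0762]
tcp_rot: [0.996, -0.087, -0.0, -0.001]
contact_force: [0.4, 0.8, -0.4]
opening: 0.004
finger_force: 0.0
```

send_rows:
  series:
    - [[0.2,0,0,0,0,0,-1],[0.2,0,0,0,0,0,-1],[0,0,0,0,0,0,-1]]

```text
time: 21.38
eef_pos: [0.5827, -0.267, 0.0762]
tcp_rot: [0.996, -0.087, -0.0, -0.001]
contact_force: [-0.2, 0.3, -0.6]
opening: -0.001
finger_force: 0.0
```

Run:
```python
from h import *
a=ctrl.read_camera('top');b=ctrl.read_camera('side')
on=W(p,[-.03+.055*np.sin(.5),-.14,.042+.055*np.cos(.5)])[0]
i=[cv2.resize(a['img'][160:220,370:430],(400,400),interpolation=cv2.INTER_CUBIC),cv2.resize(b['img'][90:150,250:310],(400,400),interpolation=cv2.INTER_CUBIC)]
for j,(c,u0,v0) in enumerate(((a,370,160),(b,250,90))):
    cv2.circle(i[j],tuple(int(k) for k in (proj(c,on)+.5-[u0,v0])*400/60),4,(255,0,0),1)
cv2.imwrite('pics/tog.png',np.hstack(i)[:,:,::-1])
go(W(p,[-.02,-.14,.076])[0],tool([0,0,-1],Rb.apply([1,0,0])))
```

```text
q [-0.59  0.33  1.75  0.    1.06  1.16] t 21.48 F [ 0.3 -0.7 -0.4] shift now cm [ 0.21 -0.08  0.01] turn [-0.001  0.001 -0.001] shift after turn cm [ 0.21 -0.08  0.01]
```

View pics/tog.png

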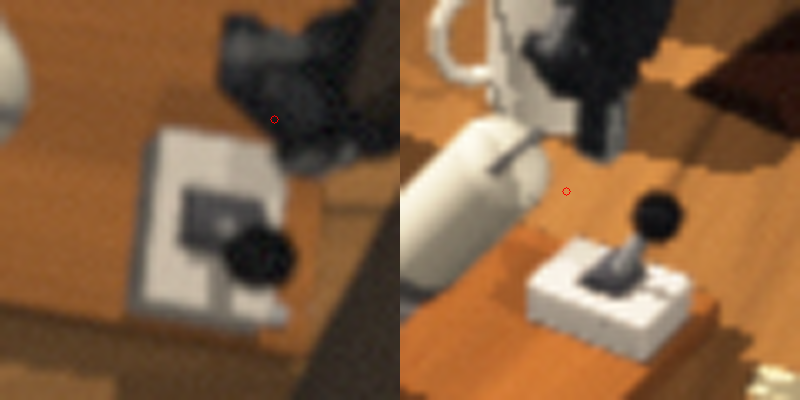

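The picture shows the toggle still off, with the ball at top (408.9,198.4). The fingers, near top (416,183) and side (280,113), are past it and seem to have missed it. Comparing triangulated positions.

Run:
```python
from h import *
T=ctrl.read_camera('top');S=ctrl.read_camera('side');s=ctrl.get_state()
def tri(a,b):
    o1,d1=ray(T,*a);o2,d2=ray(S,*b); k=np.linalg.lstsq(np.c_[d1,-d2],o2-o1,rcond=None)[0]
    x,y=o1+d1*k[0],o2+d2*k[1]; return ((x+y)/2).round(4),np.linalg.norm(x-y).round(4)
for n,c in (('T',T),('S',S)):
    print(n,'tcp',proj(c,s['eef_pos']).round(1),'up60',proj(c,s['eef_pos']+[0,0,.06]).round(1))
print('eef',s['eef_pos'],s['qpos'].round(2),s['time'])
print('ball',tri((409,198.4),(288.5,122.4)),'finger',tri((416.5,184),(280.5,113)))
g=cv2.cvtColor(T['img'],cv2.COLOR_RGB2GRAY);print(W(p,[-.03,-.14,.045]),proj(T,W(p,[-.03,-.14,.045])[0]),proj(S,W(p,[-.03,-.14,.045])[0]))
```

```text
T tcp [407.9 186.1] up60 [418.2 179.9]
S tcp [279.2 123.4] up60 [280.1 108. ]
eef [ 0.58246894 -0.26687608  0.07614414] [-0.59  0.33  1.75  0.    1.06  1.16] 21.575
ball (array([ 0.5478, -0.2595,  0.0942]), np.float64(0.0007)) finger (array([ 0.5797, -0.2714,  0.1147]), np.float64(0.0033))
[[ 0.57483374 -0.26476624  0.045     ]] [402.51938628 191.96337698] [280.62161223 131.991739  ]
```

The real fingertips are about 35 mm higher than the reported TCP (z ≈ 0.11), so they passed over the ball. I'll back off and come in lower, then check the tip height in the image.

send_rows:
  series:
    - [[0,0,-3,0,0,0,-1],[-3.4,0,0,0,0,0,-1],[-3.4,0,0,0,0,0,-1],[-3.4,0,0,0,0,0,-1],[0,0,2.6,0,0,0,-1],[0,0,2.7,0,0,0,-1],[0,0,0,0,0,0,-1]]

```text
time: 22.45
eef_pos: [0.4802, -0.2479, 0.0511]
tcp_rot: [0.996, -0.087, -0.002, -0.002]
contact_force: [-0.4, 0.5, -0.5]
opening: 0.0
finger_force: 0.0
```

Run:
```python
from h import *
a=ctrl.read_camera('top');b=ctrl.read_camera('side');s=ctrl.get_state();print(s['eef_pos'],s['opening'],s['contact_force'])
i=[cv2.resize(a['img'][160:240,360:440],(400,400),interpolation=cv2.INTER_CUBIC),cv2.resize(b['img'][70:150,240:320],(400,400),interpolation=cv2.INTER_CUBIC)]
for j,(c,u0,v0) in enumerate(((a,360,160),(b,240,70))):
  for dz,col in ((0,(255,0,0)),(.035,(0,255,0))):
    cv2.circle(i[j],tuple(int(k) for k in (proj(c,s['eef_pos']+[0,0,dz])+.5-[u0,v0])*5),3,col,1)
cv2.imwrite('pics/tog2.png',np.hstack(i)[:,:,::-1])
```

```text
[ 0.48235737 -0.24942111  0.05379607] 0.0016380924422577882 [ 0.45097246 -0.22667593  0.92594165]
```

View pics/tog2.png

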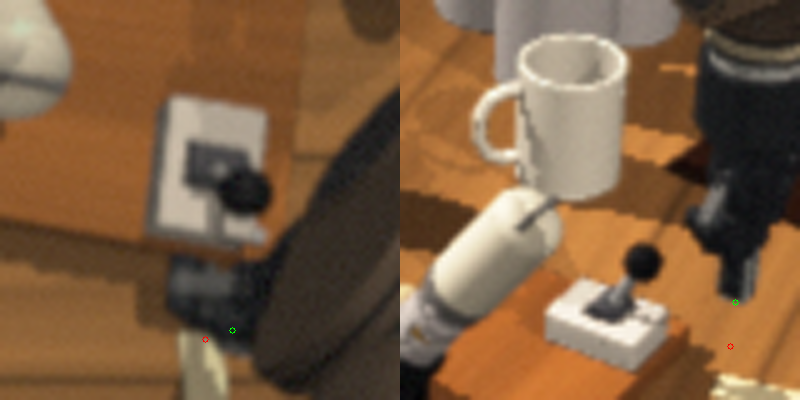

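The picture shows the real tip at side crop (735,298), on the green mark about 35 mm above the TCP reading. I'll go 1 cm lower and then push.

send_rows:
  series:
    - [[0,0,1.1,0,0,0,-1],[1,0,0,0,0,0,-1],[1,0,0,0,0,0,-1],[1,0,0,0,0,0,-1],[1,0,0,0,0,0,-1],[1,0,0,0,0,0,-1],[1,0,0,0,0,0,-1],[0,0,0,0,0,0,-1]]

```text
time: 23.55
eef_pos: [0.5422, -0.2599, 0.0422]
tcp_rot: [0.996, -0.087, 0.001, -0.0]
contact_force: [1.3, 0.1, -0.2]
opening: -0.0
finger_force: 0.0
```

send_rows:
  series:
    - [[0.6,0,0,0,0,0,-1],[0.6,0,0,0,0,0,-1],[0.6,0,0,0,0,0,-1],[0.4,0,0,0,0,0,-1],[0,0,0,0,0,0,-1]]

```text
time: 24.18
eef_pos: [0.5633, -0.2636, 0.0421]
tcp_rot: [0.996, -0.087, 0.0, -0.001]
contact_force: [-0.1, 0.3, -1.2]
opening: -0.001
finger_force: 0.0
```

Run:
```python
from h import *
go(W(p,[-.028,-.14,.042])[0],tool([0,0,-1],Rb.apply([1,0,0])))
a=ctrl.read_camera('top');g=cv2.cvtColor(a['img'],cv2.COLOR_RGB2GRAY)
on=W(p,[-.03+.055*np.sin(.5),-.14,.042+.055*np.cos(.5)])[0]; print('on T',proj(a,on).round(1))
```

```text
q [-0.6   0.33  1.81  0.    0.99  1.14] t 24.18 F [-0.1  0.3 -1.2] shift now cm [ 1.35 -0.08  0.01] turn [-0.001 -0.    -0.001] shift after turn cm [ 1.35 -0.08  0.01]
on T [410.6 177.5]
```

Continuing toward the end stop in small steps.

send_rows:
  series:
    - [[0.4,0,0,0,0,0,-1],[0.4,0,0,0,0,0,-1],[0.4,0,0,0,0,0,-1],[0.2,0,0,0,0,0,-1],[0,0,0,0,0,0,-1]]

```text
time: 24.85
eef_pos: [0.5745, -0.2652, 0.0415]
tcp_rot: [0.996, -0.087, -0.003, -0.001]
contact_force: [-6.8, 1.2, 1.5]
opening: -0.001
finger_force: 3.4
```

send_rows:
  series:
    - [[0.2,0,0,0,0,0,-1],[0.2,0,0,0,0,0,-1],[0,0,0,0,0,0,-1]]

```text
time: 25.22
eef_pos: [0.5744, -0.2651, 0.0415]
tcp_rot: [0.996, -0.086, -0.009, -0.002]
contact_force: [-18.0, 2.3, 8.7]
opening: -0.005
finger_force: 9.1
```

send_rows:
  series:
    - [[0.15,0,0,0,0,0,-1],[0.15,0,0,0,0,0,-1],[0,0,0,0,0,0,-1]]

```text
time: 25.6
eef_pos: [0.5742, -0.2651, 0.0415]
tcp_rot: [0.996, -0.086, -0.013, -0.003]
contact_force: [-26.4, 4.0, 13.5]
opening: 0.0
finger_force: 13.4
```

Hard stop at TCP x 0.574, about where the fully-on toggle should stop it. Backing away and checking.

send_rows:
  series:
    - [[-1,0,0,0,0,0,-1],[-3,0,0,0,0,0,-1],[-3,0,0,0,0,0,-1],[-3,0,0,0,0,0,-1],[-2,0,-4,0,0,0,-1],[0,0,-5,0,0,0,-1],[0,0,-5,0,0,0,-1],[0,0,-5,0,0,0,-1],[0,0,0,0,0,0,-1],[0,0,0,0,0,0,-1]]

```text
time: 26.85
eef_pos: [0.4657, -0.2465, 0.2323]
tcp_rot: [0.996, -0.087, 0.001, -0.0]
contact_force: [0.1, 0.1, -0.5]
opening: -0.001
finger_force: 0.0
```

Run:
```python
from h import *
a=ctrl.read_camera('top');b=ctrl.read_camera('side');s=ctrl.get_state();print(s['time'],s['contact_force'])
on=W(p,[-.03+.055*np.sin(.5),-.14,.042+.055*np.cos(.5)])[0]
i=[cv2.resize(a['img'][120:220,310:430],(400,333),interpolation=cv2.INTER_CUBIC),cv2.resize(b['img'][75:175,200:320],(400,333),interpolation=cv2.INTER_CUBIC)]
for j,(c,u0,v0) in enumerate(((a,310,120),(b,200,75))):
    cv2.circle(i[j],tuple(int(k) for k in (proj(c,on)+.5-[u0,v0])*400/120),3,(255,0,0),1)
cv2.imwrite('pics/final.png',np.hstack(i)[:,:,::-1])
```

```text
26.95 [-0.61179071  0.32894673  0.06841851]
```

View pics/final.png

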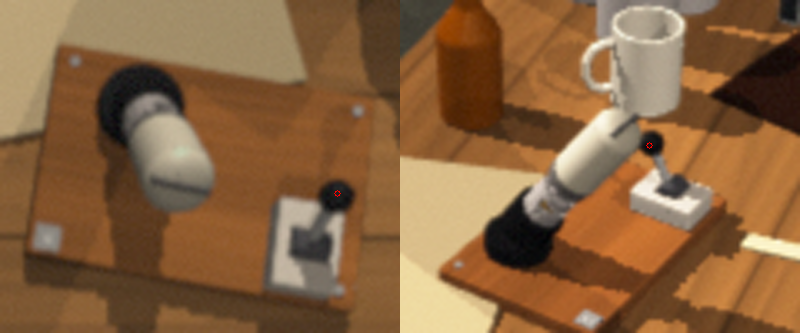

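The ball sits on the predicted "on" position in both views, top crop (337,193) and side crop (650,145), and the lamp is still seated. Handing in.

```bash
python3 -c "
from plant import ctrl
print(ctrl.sign_off())"
```

```text
the job is handed in; nothing more can be done
None
```

The stick lamp is locked in the leaning holder and the toggle is fully on; I handed the job in at about 27 s with the arm clear, after a first pass at the toggle went over the ball and had to be repeated lower.

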